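Row up the containers on the sloping bench rack

TASK

Put the jar, the small white bottle and the box of steel shot away in a row on the floor of the grey sloping rack: side by side from the tallest at the left end plate to the shortest at the right, standing square and flat on the sloping floor and down against the front lip, the box with its wider side to the front. Once all three stand there, slide the rack's end stop to the left until the row is tight between the end plate and the stop. Leave the oil tin, the tape roll, the rubber block and the mug where they are.

Things in the scene. Friction and masses are not known exactly. Their poses are not given: they have to be found in the camera images.
- deck: Floor of the fixed grey rack, at the right; place and yaw (0 to -0.3) vary. Origin: on the floor's top, at the inner face of the front lip, 45 mm above the table. x up the slope away from the robot, y along the lip to the left, z square out of the floor, leaning 22 degrees toward the robot. Lip 26 mm high, 4 thick; floor ends at x = 107 mm with a 10 mm back edge. Nothing above it.
- stop (a joint): Slide of the rack's end stop along the deck's +y (to the left), in m. At 0 the stop's inner (left) face is at deck y = -0.115; at value q it is at -0.115 + q. Starts at 0 to 0.03, range 0 to 0.13, moved with about 2 N plus the friction of whatever it pushes, stays where it is left. With the row tight it reads about 0.101.
- stop_grip (a point): Grip point on the end stop's upright black post, 12 mm below its top, 78 mm above the floor; axes as the deck's. The post is 16 mm thick along deck x, 20 mm along deck y; its axis is 27 mm right of the stop's inner face and 30 mm up the slope from the lip. The steel plate left of it, which meets the row, is 52 mm high.
- jar_center (a point): Tallest container: plain metal jar with a black lid, round, 56 mm in diameter, 85 mm tall, about 0.2 kg, standing on the table. The point is its centre, 42.5 mm above its underside; z along its axis toward the lid.
- bottle_center (a point): Middle container: small white plastic bottle with a screw cap, round, 36 mm in diameter up to 60 mm, cap 28 mm in diameter, 77 mm tall in all, about 0.06 kg. The point is its centre, 38.5 mm above its underside; z along its axis toward the cap.
- box_center (a point): Shortest container: open card box of steel shot, 50 mm (its x) by 62 mm (its y), 60 mm tall, about 0.3 kg, standing on the table, yaw within 0.6 rad of the world axes. The point is its centre, 30 mm above its underside. In the row its 62 mm side runs along the lip (its x along deck x, either way round).
- end_plate (a point): Corner where the rack's floor, its front lip and the inner face of its left end plate meet: deck point (0, 0.140, 0), axes as the deck's. The end plate is 50 mm high and runs 99 mm up the slope. In the tight row the centres lie 28 mm (jar), 74 mm (bottle) and 123 mm (box) to the right of it.
- oil_tin: small black flat oil tin with a red pointed spout, 28x52 mm, 110 mm tall, standing behind the containers; does not belong in the row; origin at the centre of its underside
- tape: small roll of paper tape lying flat, 42 mm across, 19 mm high; not part of the job; origin at the centre of its underside
- rubber: white rubber block lying flat, 28x58 mm, 18 mm high; not part of the job; origin at the centre of its underside
- mug: stoneware mug with a handle, 77x106 mm, 98 mm high, at the left; not part of the job; origin at the centre of its underside
Things that resemble listed ones, but are neither listed nor needed, are in the scene too. Leave any yellow look-alike of the part that bears bottle_center alone.

How it is judged:
By the outcome, as a careful person would: the job done as asked, in the order asked, and still so for the second after the job is handed in, with the robot touching nothing.
It also fails if it takes over 72 s, if anything falls off the work surface, if the arm or the gripper's body presses on something with over 40 N, if the wrist force passes 120 N, or if a joint passes its speed limit or range.

ROBOT

A 6-joint arm with a two-finger parallel gripper is mounted at the origin on a cart in front of the work surface, level with it; the furniture and walls round the work are solid. World frame = base frame: x ahead of the robot, y to its left, z up, the work surface at z = 0. Lengths are in m, angles in rad, forces in N, time in s.
With the tool pointing down it reaches from about 0.35 to 0.975 m from the base axis. Payload 4.9 kg.
Tool frame: the origin (TCP) lies on the centre line of the jaws, within the pads' length; the fingertips stand 17 mm ahead of it and the grasp point (between the pads) lies 2 mm behind it (ctrl.tcp_to_tips is the x of the fingertips in the tool frame, in m); x points along the fingers, z is the direction in which the jaws open and shut, and the axes are right-handed (so a half turn about x gives the same grasp; the last joint's range is limited). The gripper opens to 85 mm and grips with 20 to 120 N. Pads are 22 mm wide; open, the fingers measure 114 mm over their backs; the gripper's body (76 mm by 85 mm) begins 54 mm behind the grasp point. The pads swing forward as they close: fully open they stand 13 mm farther back than shut.
Start: joints at [-1.311, 0.053, 1.613, -0, 1.476, -0.119], TCP at [0.231, -0.581, 0.248] pointing down, gripper open.
Joint ranges: [-3.01, 3.01], [-1.01, 2.22], [0.06, 2.58], [-1.02, 4.17], [0.09, 2.62], [-3.14, 3.14]. Speed limits (rad/s): [2.57, 2.57, 3.14, 3.14, 3.14, 3.14].

INTERFACE

Orientations are given as a rotation vector (axis times angle).
In Python, from station import ctrl, cams, finder gives the robot as it stands.
- The arm moves only by the tool step_arm, never from a script. Its argument "moves" is a list of rows, each a list of 3 entries, a list of its own where there are three numbers: the shift along the tool's x, y, z in cm, then the turn, a rotation vector about the tool's x, y, z in degrees, then the opening, from 0 (shut) to 1 (fully open). A call has exactly 10 rows; each row is the pose to reach, as a shift and turn from the pose measured when the call began, along the tool's axes at that moment; what a row does not reach only later rows make up. A row lasts 1/12 s, in which the tool goes at most 41.7 mm and 7.16 degrees, less where a joint would pass 70% of its speed; a pose out of reach is approached as far as the arm can. A call with a gripper value outside its range is refused whole. The fingers move at their own pace and stop on an object; "grip_force" is the grip in N (left out, the last holds). Time passes only in rows, so rows that repeat a pose let the fingers close, or fill a call up. It gives the time, the measured TCP pose, the force and the opening at its end, in the units of the state.
- ctrl.get_obs(): the state, without advancing time (a new reading comes with each control period).
- cams.get_image(name): name is "scene" or "side" or "wrist"; returns a dict with "pixels" (384x512x3 uint8, blue, green, red), "fx", "fy", "cx", "cy" (pixels), "dist_coeffs" ([k1, k2, p1, p2, k3] as OpenCV has them; the pictures are not rectified), "position" and "attitude" of the camera in the world. Camera axes: x right, y up, looking along -z (the intrinsics and any distortion apply to the point x, -y, -z); pixel columns grow to the right and rows downward; lengths in m; the calibration is good to about 2 mm. A picture is of the moment at which its call begins. There is no depth.
- ctrl.finish_job(): hands the job in, once; it reports no verdict.
Trained networks look in the newest picture that a camera, given by its name, has taken for a name from the list of things; names that differ only in an ending like _2 or _b are one class to them, and where a whole thing is asked for, a point or a joint stands for the part that bears it (a point fixed in the world has none). Each returns a list of dicts, best first, with "conf" (0 to 1); they miss things now and then, are a little off and sometimes report something else, mostly with a low value. They report only what shows in the picture. A call takes as long as a camera call. They do not tell look-alikes from the thing itself.
- finder.find_in(camera, name): "at" ([column, row] in pixels, amid what is visible of it).
- finder.regions_of(camera, name): "region" (384x512 bool, what is visible of it) and "at" ([column, row] in pixels, amid what is visible of it).
- finder.tip_of(camera, name): "at" ([column, row] in pixels: a listed point, or the origin of a listed thing).
The state is a dict: "t": time; "q": joint angles; "dq": joint speeds; "effort": joint torques, N m; "tool_pos": TCP position; "tool_rot": TCP orientation; "contact_force": force on the tool from outside, world axes, zero at the start; "wrist_torque": the same for the moment, N m; "opening": finger opening in m.
Only numpy, scipy, OpenCV 4.12 (cv2) and the standard library are available. Lean on these libraries where they do the work, as an engineer would, in place of code of your own. Each camera call takes 0.05 s, during which the arm holds its last target. There are 200 camera calls.

## Working session

There is one attempt and no reset: what is moved stays moved. The work goes in short steps, Python scripts to look and compute and a tool call to move; the robot and the scene stay as the last step left them, time stands still between calls to the robot, and variables do not carry over. Pictures are saved under pics/ and viewed, on a budget of 10 in all, crops included, one or two more only if the job needs it, and the job is handed in when it is done.

Besides the shell and the picture viewer there is one more tool, called after ">>>" as name(argument=value, ...), one argument or row to a line, values as JSON. step_arm: Moves the arm, as the interface text tells. Its arguments: {"type":"object","properties":{"moves":{"type":"array"},"grip_force":{"type":"number"}},"required":["moves"]}

```bash
ls; mkdir -p pics; cat > h.py <<'E'
import numpy as np, cv2
from scipy.spatial.transform import Rotation as R
from scipy.optimize import least_squares
from station import ctrl, cams, finder
def att(im):
    a=np.array(im["attitude"],float)
    return a if a.shape==(3,3) else (R.from_rotvec(a).as_matrix() if a.size==3 else R.from_quat(a).as_matrix())
def K(im): return np.array([[im["fx"],0,im["cx"]],[0,im["fy"],im["cy"]],[0,0,1.]])
def ray(im,px):
    u=cv2.undistortPoints(np.array([[px]],float),K(im),np.array(im["dist_coeffs"],float))[0,0]
    d=att(im)@np.array([u[0],-u[1],-1.]); return np.array(im["position"]),d/np.linalg.norm(d)
def onz(im,px,z):
    p,d=ray(im,px); return p+d*(z-p[2])/d[2]
def proj(im,P):
    c=(np.atleast_2d(P)-np.array(im["position"]))@att(im)
    c=c*np.array([1,-1,-1]); return cv2.projectPoints(c.reshape(-1,1,3),np.zeros(3),np.zeros(3),K(im),np.array(im["dist_coeffs"],float))[0].reshape(-1,2)
def tri(rays):
    A=0;b=0
    for p,d in rays:
        M=np.eye(3)-np.outer(d,d);A=A+M;b=b+M@p
    x=np.linalg.solve(A,b); return x,[np.linalg.norm(np.cross(x-p,d)) for p,d in rays]
E
python3 - <<'E'
from h import *
np.set_printoptions(precision=4,suppress=True)
ims={}
for c in ["scene","side","wrist"]:
    im=cams.get_image(c);ims[c]=im
    print(c,im["position"],im["attitude"],im["fx"],im["dist_coeffs"])
    cv2.imwrite(f"pics/{c}0.png",im["pixels"])
s=np.hstack([ims["scene"]["pixels"],ims["side"]["pixels"]])
for n in ["jar_center","bottle_center","box_center","end_plate","deck","stop_grip","oil_tin","tape","rubber","mug"]:
    for c in ims:
        print(n,c,[(np.round(r["at"],1).tolist(),round(r["conf"],2)) for r in finder.tip_of(c,n)[:3]])
print(ctrl.get_obs())
E
```

```text
pics
scene [-0.2383  0.6294  0.7751] [ 0.5233 -1.0416 -2.0574] 385.2213937646496 [0.0188 0.     0.     0.     0.    ]
side [ 1.6302 -0.3826  1.236 ] [0.7156 0.487  1.1116] 458.86313669535326 [-0.1249  0.      0.      0.      0.    ]
wrist [ 0.3032 -0.5523  0.3724] [-0.2695  0.1869 -1.1808] 303.17053380220983 [-0.0116  0.      0.      0.      0.    ]
jar_center scene [([177.6, 242.0], 0.74)]
jar_center side [([261.2, 200.4], 0.69), ([322.7, 190.9], 0.37)]
jar_center wrist []
bottle_center scene [([254.2, 190.0], 0.62), ([228.8, 227.6], 0.53)]
bottle_center side [([283.0, 194.1], 0.43)]
bottle_center wrist []
box_center scene [([268.2, 213.2], 0.69)]
box_center side [([246.6, 205.8], 0.56)]
box_center wrist []
end_plate scene [([300.8, 183.9], 0.97)]
end_plate side [([211.5, 220.0], 0.82), ([301.1, 194.7], 0.24)]
end_plate wrist []
deck scene [([336.9, 174.5], 0.6)]
deck side []
deck wrist []
stop_grip scene []
stop_grip side [([127.7, 208.2], 0.81)]
stop_grip wrist []
oil_tin scene [([224.8, 209.9], 0.91)]
oil_tin side []
oil_tin wrist []
tape scene [([255.9, 241.1], 0.71)]
tape side []
tape wrist []
rubber scene [([211.4, 253.7], 0.5)]
rubber side [([296.9, 193.3], 0.44), ([349.1, 179.6], 0.16)]
rubber wrist []
mug scene [([138.4, 290.1], 0.59)]
mug side [([266.5, 199.3], 0.7), ([350.0, 182.2], 0.59)]
mug wrist []
{'t': 1.65, 'q': array([-1.311 ,  0.0527,  1.6129,  0.    ,  1.476 , -0.119 ]), 'dq': array([-0.0006, -0.0002,  0.0003,  0.0011, -0.0009, -0.    ]), 'effort': array([  0.0004, -39.3668, -37.0452,  -0.0001,   0.0006,  -0.    ]), 'tool_pos': array([ 0.2311, -0.5807,  0.2483]), 'tool_rot': array([ 0.9258,  1.3649, -0.9258]), 'contact_force': array([ 0.2765, -0.0927, -0.4872]), 'wrist_torque': array([0.0286, 0.0107, 0.0063]), 'opening': 0.08585830996926812}
```

View pics/scene0.png

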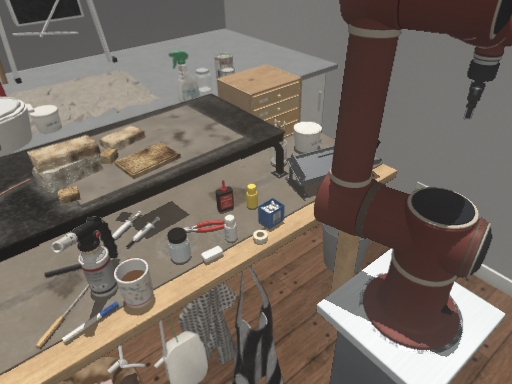

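View pics/side0.png

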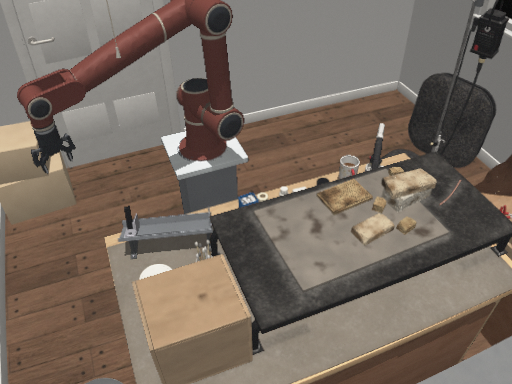

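The scene picture shows the jar at (178,242), the white bottle at (231,228) and the box at (271,213), with the yellow look-alike at (252,196) and the oil tin at (225,198). The rack is around (320,170). In the side picture, the rack runs from (125,225) to (213,220) with the stop post at (128,212).

```bash
cat > m1.py <<'E'
from h import *
np.set_printoptions(precision=4,suppress=True)
s=cams.get_image("scene"); d=cams.get_image("side")
print("jar",onz(s,[177.6,242],.0425),"bot",onz(s,[228.8,227.6],.0385),"yel",onz(s,[254.2,190],.0385),"box",onz(s,[268.2,213.2],.03),onz(d,[246.6,205.8],.03))
print("oil",onz(s,[224.8,209.9],0),"tape",onz(s,[255.9,241.1],0),"rub",onz(s,[211.4,253.7],0),"mug",onz(s,[138.4,290.1],0))
print("endplate",onz(s,[300.8,183.9],.045),onz(d,[211.5,220],.045),tri([ray(s,[300.8,183.9]),ray(d,[211.5,220])]))
print("deck",onz(s,[336.9,174.5],.045))
p=.045+np.cos(np.radians(22))*.078+.03*np.sin(np.radians(22))
print("stopgrip",onz(d,[127.7,208.2],p),p)
o=ctrl.get_obs();T=R.from_rotvec(o["tool_rot"]).as_matrix();print(T)
w=cams.get_image("wrist");print("cam in tool",T.T@(w["position"]-o["tool_pos"]),T.T@att(w))
print(o["t"])
E
python3 m1.py
```

```text
jar [0.5137 0.329  0.0425] bot [0.4748 0.1849 0.0385] yel [0.5715 0.0151 0.0385] box [0.459  0.0502 0.03  ] [0.4649 0.0314 0.03  ]
oil [0.5901 0.1221 0.    ] tape [0.413  0.1357 0.    ] rub [0.454  0.2623 0.    ] mug [0.4664 0.4745 0.    ]
endplate [ 0.4912 -0.117   0.045 ] [ 0.4995 -0.1171  0.045 ] (array([ 0.4948, -0.1179,  0.0419]), [np.float64(0.0020845689542278102), np.float64(0.0020845689542277825)])
deck [ 0.4517 -0.248   0.045 ]
stopgrip [ 0.4134 -0.3896  0.1286] 0.12855853845868678
[[-0.      0.9291  0.3698]
 [ 0.      0.3698 -0.9291]
 [-1.     -0.     -0.    ]]
cam in tool [-0.1253  0.0774  0.0006] [[ 0.0014  0.3043 -0.9526]
 [ 0.0007  0.9526  0.3043]
 [ 1.     -0.0011  0.0011]]
1.75
```

```bash
cat >> h.py <<'E'
np.set_printoptions(precision=4,suppress=True)
def down(phi):  # tool down, tool y at heading phi (rad)
    x=np.array([0,0,-1.]);y=np.array([np.cos(phi),np.sin(phi),0]);return np.c_[x,y,np.cross(x,y)]
def rel(P,T,frm=None):
    o=ctrl.get_obs(); p0,R0=(o["tool_pos"],R.from_rotvec(o["tool_rot"]).as_matrix()) if frm is None else frm
    print("shift cm",np.round(R0.T@(np.array(P)-p0)*100,2).tolist(),"turn deg",np.round(np.degrees(R.from_matrix(R0.T@T).as_rotvec()),1).tolist(),"t",round(o["t"],2),"F",o["contact_force"].round(1),"open",round(o["opening"],4))
E
python3 -c "
from h import *
rel([.40,-.2,.32],down(np.radians(73)))"
```

```text
shift cm [-7.17, 29.77, -29.12] turn deg [-51.3, -0.0, -0.0] t 1.8 F [-0.4 -0.6 -0.3] open 0.0857
```

>>> step_arm(
  moves=[
    [[-7,30,-29],[-51,0,0],1],
    [[-7,30,-29],[-51,0,0],1],
    [[-7,30,-29],[-51,0,0],1],
    [[-7,30,-29],[-51,0,0],1],
    [[-7,30,-29],[-51,0,0],1],
    [[-7,30,-29],[-51,0,0],1],
    [[-7,30,-29],[-51,0,0],1],
    [[-7,30,-29],[-51,0,0],1],
    [[-7,30,-29],[-51,0,0],1],
    [[-7,30,-29],[-51,0,0],1],
  ],
)

```text
t: 2.63
tool_pos: [0.4003, -0.2042, 0.3179]
tool_rot: [0.237, 1.557, -0.238]
contact_force: [0.7, 1.0, 0.7]
opening: 0.0853
```

```bash
cat > look.py <<'E'
import sys
from h import *
w=cams.get_image("wrist");o=ctrl.get_obs()
print(o["tool_pos"],o["t"])
import pickle;pickle.dump(w,open(f"pics/{sys.argv[1]}.pkl","wb"))
cv2.imwrite(f"pics/{sys.argv[1]}.png",w["pixels"])
H={"jar_center":.0425,"bottle_center":.0385,"box_center":.03,"end_plate":.045,"deck":.045,"stop_grip":.1286}
for n in H:
    for r in finder.tip_of("wrist",n)[:3]: print(n,np.round(r["at"],1),round(r["conf"],2),onz(w,r["at"],H[n]))
E
python3 look.py w1; python3 -c "
from h import *
rel([.40,.17,.30],down(np.radians(100)))"
```

```text
[ 0.4033 -0.1986  0.3198] 2.6833
end_plate [303.   70.6] 0.64 [ 0.4829 -0.1211  0.045 ]
deck [308.  177.6] 0.87 [ 0.4546 -0.2548  0.045 ]
stop_grip [315.3 306.9] 0.62 [ 0.415  -0.3932  0.1286]
shift cm [1.68, 35.99, -11.23] turn deg [-27.4, -0.0, -0.0] t 2.98 F [ 0.7 -0.1  0.2] open 0.0853
```

View pics/w1.png

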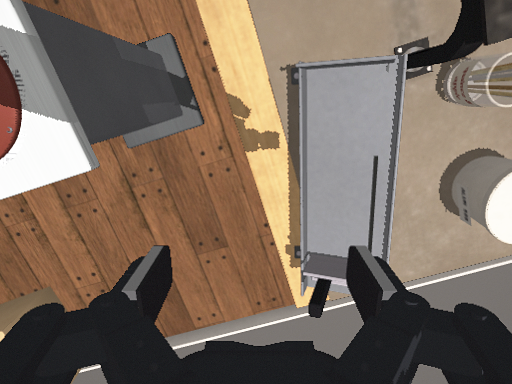

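The rack's long axis runs from the end plate (row ~63) to the stop (row ~260–290, post at (318,297)), with the lip along column ~302. This agrees with the finder's deck and end_plate points to about 1 cm. Next, the containers.

>>> step_arm(
  moves=[
    [[1.7,36,-11],[-27,0,0],1],
    [[1.7,36,-11],[-27,0,0],1],
    [[1.7,36,-11],[-27,0,0],1],
    [[1.7,36,-11],[-27,0,0],1],
    [[1.7,36,-11],[-27,0,0],1],
    [[1.7,36,-11],[-27,0,0],1],
    [[1.7,36,-11],[-27,0,0],1],
    [[1.7,36,-11],[-27,0,0],1],
    [[1.7,36,-11],[-27,0,0],1],
    [[1.7,36,-11],[-27,0,0],1],
  ],
)

```text
t: 3.82
tool_pos: [0.4014, 0.1738, 0.2988]
tool_rot: [-0.134, 1.569, 0.138]
contact_force: [0.1, -1.1, -0.8]
opening: 0.0853
```

```bash
python3 look.py w2
```

```text
[0.4018 0.1713 0.2989] 3.8667
jar_center [369.1  39.2] 0.78 [0.5008 0.331  0.0425]
bottle_center [349.1 265.2] 0.85 [0.5567 0.0396 0.0385]
bottle_center [313.6 162.4] 0.8 [0.4715 0.1788 0.0385]
box_center [282.4 250. ] 0.85 [0.4581 0.0426 0.03  ]
```

View pics/w2.png

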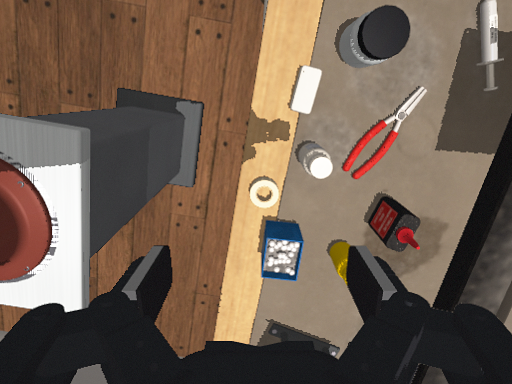

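The picture shows the jar at (370,40), white bottle at (315,160), box at (282,250), tape at (263,193), rubber at (306,88), yellow bottle at (342,262) and oil tin at (395,222). I'll refine the poses with silhouette fits and fit the deck.

```bash
cat >> h.py <<'E'
def circ(r,z,n=24):
    a=np.linspace(0,2*np.pi,n,endpoint=False);return np.c_[r*np.cos(a),r*np.sin(a),np.full(n,z)]
JAR=np.r_[circ(.028,0),circ(.028,.085)]
BOT=[np.r_[circ(.018,0),circ(.018,.06)],np.r_[circ(.014,.06),circ(.014,.077)]]
BOX=np.array([[a,b,c] for a in(-.025,.025) for b in(-.031,.031) for c in(0,.06)])
def sil(im,parts,P,T,ss=4):
    m=np.zeros((384*ss,512*ss),np.uint8)
    for p in parts:
        uv=proj(im,p@T.T+P); cv2.fillConvexPoly(m,cv2.convexHull(((uv+.5)*ss-.5).round().astype(np.int32)),1)
    return cv2.resize(m.astype(np.float32),(512,384),interpolation=cv2.INTER_AREA)
def fitsil(ims,masks,parts,x0,pose,step):
    from scipy.optimize import minimize
    def f(x):
        P,T=pose(x);c=0
        for im,m in zip(ims,masks):
            s=sil(im,parts,P,T);c+=1-np.minimum(s,m).sum()/np.maximum(s,m).sum()
        return c
    n=len(x0);sim=np.vstack([x0]+[np.array(x0)+np.eye(n)[i]*step[i] for i in range(n)])
    r=minimize(f,x0,method="Nelder-Mead",options=dict(initial_simplex=sim,xatol=1e-4,fatol=1e-4,maxiter=150));return r.x,r.fun
def rz(a): return R.from_euler("z",a).as_matrix()
def Rdeck(yaw): return rz(yaw)@R.from_euler("y",-22,degrees=True).as_matrix()
E
cat > m2.py <<'E'
from h import *
import pickle
w=cams.get_image("wrist");s=cams.get_image("scene")
for n,parts,x0 in [("jar_center",[JAR],[.505,.331]),("bottle_center",BOT,[.472,.18])]:
    for nm,im in [("wrist",w),("scene",s)]:
        rs=finder.regions_of(nm,n); tgt=proj(im,[[*x0,.04]])[0]
        rs=[r for r in rs if np.hypot(*(np.array(r["at"])-tgt))<20]
        if rs:
            x,f=fitsil([im],[rs[0]["region"].astype(np.float32)],parts,x0,lambda x:(np.array([x[0],x[1],0]),np.eye(3)),[.01,.01]);print(n,nm,x,f,rs[0]["conf"])
for nm,im in [("wrist",w),("scene",s)]:
  rs=finder.regions_of(nm,"box_center")
  if rs:
   for y0 in [-1.2,-.3,.3,1.2]:
    x,f=fitsil([im],[rs[0]["region"].astype(np.float32)],[BOX],[.46,.043,y0],lambda x:(np.array([x[0],x[1],0]),rz(x[2])),[.01,.01,.2]);print("box",nm,x,f)
d=cams.get_image("side");w1=pickle.load(open("pics/w1.pkl","rb"))
obs=[(s,[300.8,183.9],0),(s,[336.9,174.5],1),(d,[211.5,220],0),(d,[127.7,208.2],2),(w1,[303,70.6],0),(w1,[308,177.6],1),(w1,[315.3,306.9],2)]
def pts(x):
    T=Rdeck(x[2]);o=np.array([x[0],x[1],.045]);return [o+T@v for v in ([0,.14,0],[0,0,0],[.03,-.115+x[3]-.027,.078])]
def res(x): P=pts(x);return np.concatenate([proj(im,P[k])[0]-uv for im,uv,k in obs])
r=least_squares(res,[.454,-.25,-.29,.0],loss="soft_l1");print("deck",r.x,res(r.x).reshape(-1,2).round(1).tolist())
E
python3 m2.py
```

```text
jar_center wrist [0.5011 0.3315] 0.11220651865005493 0.56
jar_center scene [0.5032 0.3318] 0.11533218622207642 0.95
bottle_center wrist [0.4722 0.1823] 0.048004150390625 0.94
bottle_center scene [0.4731 0.1817] 0.13423478603363037 0.68
box wrist [ 0.4547  0.0437 -1.2896] 0.20948731899261475
box wrist [0.454  0.0439 0.0507] 0.026694178581237793
box wrist [0.4542 0.0441 0.0465] 0.02655881643295288
box wrist [0.4562 0.0399 1.767 ] 0.2174733281135559
box scene [ 0.4564  0.0428 -1.2457] 0.12566614151000977
box scene [0.4547 0.0443 0.0638] 0.06491559743881226
box scene [0.4551 0.0441 0.1075] 0.06749075651168823
box scene [0.4568 0.0444 1.607 ] 0.14043492078781128
deck [ 0.4517 -0.2544 -0.2463 -0.0011] [[1.5, 0.5], [1.3, -0.7], [-1.5, -2.4], [-0.8, 0.6], [1.8, -2.9], [-2.1, 0.3], [0.3, -0.3]]
```

```bash
python3 -c "
from h import *
T=down(np.radians(100))
rel([.5025,.3315,.14],T);rel([.5025,.3315,.05],T)"
```

```text
shift cm [15.99, 14.31, 12.6] turn deg [-0.4, -0.0, -0.0] t 4.62 F [ 1.4 -0.  -1.5] open 0.0856
shift cm [24.99, 14.31, 12.61] turn deg [-0.4, -0.0, -0.0] t 4.62 F [ 1.4 -0.  -1.5] open 0.0856
```

>>> step_arm(
  moves=[
    [[4,5,4],[0,0,0],1],
    [[16,14.3,12.6],[0,0,0],1],
    [[16,14.3,12.6],[0,0,0],1],
    [[16,14.3,12.6],[0,0,0],1],
    [[16,14.3,12.6],[0,0,0],1],
    [[16,14.3,12.6],[0,0,0],1],
    [[16,14.3,12.6],[0,0,0],1],
    [[19,14.3,12.6],[0,0,0],1],
    [[22.5,14.3,12.6],[0,0,0],1],
    [[25,14.3,12.6],[0,0,0],1],
  ],
  grip_force=40,
)

```text
t: 5.45
tool_pos: [0.5019, 0.3312, 0.0481]
tool_rot: [-0.132, 1.569, 0.132]
contact_force: [-0.2, 0.6, -0.3]
opening: 0.0852
```

>>> step_arm(
  moves=[
    [[0,0,0],[0,0,0],1],
    [[0,0,0],[0,0,0],0],
    [[0,0,0],[0,0,0],0],
    [[0,0,0],[0,0,0],0],
    [[0,0,0],[0,0,0],0],
    [[0,0,0],[0,0,0],0],
    [[0,0,0],[0,0,0],0],
    [[0,0,0],[0,0,0],0],
    [[0,0,0],[0,0,0],0],
    [[-1,0,0],[0,0,0],0],
  ],
)

```text
t: 6.28
tool_pos: [0.5017, 0.331, 0.0583]
tool_rot: [-0.132, 1.569, 0.131]
contact_force: [-0.8, 0.1, -1.3]
opening: 0.0542
```

```bash
cat > deckgoal.py <<'E'
import sys
from h import *
D=[.4517,-.2544,-.2463]
def goal(x,y,h,D=D):   # TCP at deck x,y,height h along deck z; jaws along deck x
    T=Rdeck(D[2]);P=np.array([D[0],D[1],.045])+T@np.array([x,y,h])
    return P,np.c_[-T[:,2],T[:,1],T[:,0]]
if __name__=="__main__":
    for a in sys.argv[1:]: 
        v=[float(k) for k in a.split(",")];P,T=goal(*v);print(a,P);rel(P,T)
E
python3 deckgoal.py .030,.11,.16 .030,.11,.06; python3 -c "
from h import *
o=ctrl.get_obs();print(o['tool_pos'],R.from_rotvec(o['tool_rot']).as_matrix(),ctrl.tcp_to_tips)"
```

```text
.030,.11,.16 [ 0.4474 -0.1399  0.2046]
shift cm [-14.58, -45.52, -13.25] turn deg [23.4, -21.8, -4.5] t 6.28 F [-0.8  0.1 -1.3] open 0.0542
.030,.11,.06 [ 0.4837 -0.149   0.1119]
shift cm [-5.32, -47.03, -9.8] turn deg [23.4, -21.8, -4.5] t 6.28 F [-0.8  0.1 -1.3] open 0.0542
[0.5017 0.331  0.0583] [[-0.0022 -0.1669  0.986 ]
 [-0.0007  0.986   0.1669]
 [-1.     -0.0003 -0.0023]] 0.017
```

>>> step_arm(
  moves=[
    [[-4,0,0],[0,0,0],0],
    [[-8,0,0],[0,0,0],0],
    [[-12,0,0],[0,0,0],0],
    [[-15,-2,0],[0,0,0],0],
    [[-16,-5,-2],[2,-2,0],0],
    [[-16,-9,-3],[6,-6,-1],0],
    [[-16,-13,-4],[11,-10,-2],0],
    [[-16,-17,-6],[16,-15,-3],0],
    [[-16,-21,-7],[20,-19,-4],0],
    [[-16,-25,-8],[23.4,-21.8,-4.5],0],
  ],
)

```text
t: 7.12
tool_pos: [0.4634, 0.0722, 0.2185]
tool_rot: [0.146, 1.177, -0.217]
contact_force: [0.3, -0.9, -0.8]
opening: 0.0542
```

```bash
python3 deckgoal.py .040,.108,.14 .03,.108,.06
```

```text
.040,.108,.14 [ 0.4631 -0.1459  0.1898]
shift cm [4.66, -21.16, 3.83] turn deg [-0.0, 0.2, 0.0] t 7.12 F [ 0.3 -0.9 -0.8] open 0.0542
.03,.108,.06 [ 0.4832 -0.151   0.1119]
shift cm [12.65, -21.16, 2.81] turn deg [-0.0, 0.2, 0.0] t 7.12 F [ 0.3 -0.9 -0.8] open 0.0542
```

>>> step_arm(
  moves=[
    [[0,-4,1],[0,0,0],0],
    [[0,-8,2],[0,0,0],0],
    [[1,-12,3],[0,0,0],0],
    [[1.5,-16,3.8],[0,0,0],0],
    [[2,-20,3.8],[0,0,0],0],
    [[3,-21.2,3.8],[0,0,0],0],
    [[4,-21.2,3.8],[0,0,0],0],
    [[4.6,-21.2,3.8],[0,0,0],0],
    [[4.6,-21.2,3.8],[0,0,0],0],
    [[4.6,-21.2,3.8],[0,0,0],0],
  ],
)

```text
t: 7.95
tool_pos: [0.4625, -0.1446, 0.1896]
tool_rot: [0.146, 1.179, -0.215]
contact_force: [0.3, 0.9, -1.9]
opening: 0.0541
```

```bash
python3 look.py w3; python3 - <<'E'
from h import *
import pickle
from deckgoal import D
w=pickle.load(open("pics/w3.pkl","rb"));im=cv2.resize(w["pixels"],(800,600),interpolation=cv2.INTER_CUBIC)
T=Rdeck(D[2]);o=np.array([D[0],D[1],.045])
def L(a,b,c):
    p=proj(w,(np.array([a,b])@T.T+o));p=(p+.5)*800/512-.5
    cv2.line(im,*[tuple(map(int,q)) for q in p.round()],c,1)
L([0,.14,.05],[.099,.14,.05],(0,255,0));L([0,.14,0],[.107,.14,0],(0,0,255));L([0,.14,.026],[0,-.12,.026],(255,255,0));L([.107,.14,.01],[.107,-.1,.01],(255,0,255));L([0,.14,0],[0,-.12,0],(0,0,255))
cv2.imwrite("pics/w3o.png",im)
E
```

```text
[ 0.4628 -0.1448  0.1903] 8.0
end_plate [213.1 150.9] 0.72 [ 0.4838 -0.12    0.045 ]
```

View pics/w3o.png

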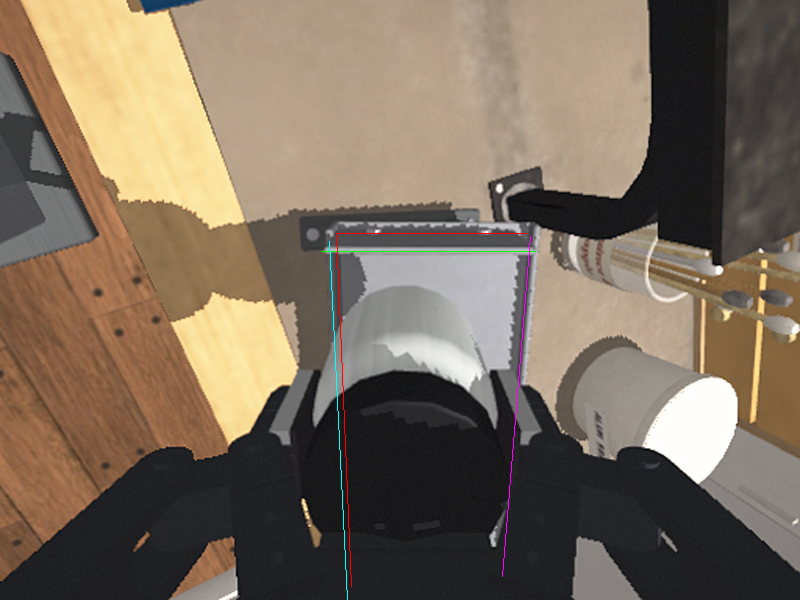

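```bash
python3 - <<'E'
from h import *
import pickle
from deckgoal import D
w=pickle.load(open("pics/w3.pkl","rb"));a=w["pixels"][130:250,170:350]
im=cv2.resize(a,None,fx=4.4,fy=4.4,interpolation=cv2.INTER_CUBIC)
for i,y in enumerate([.14,.12,.10]): pass
T=Rdeck(D[2]);o=np.array([D[0],D[1],.045])
for v in [[0,.14,.026],[0,.10,.026],[0,.08,.026],[-.004,.1,.026],[.107,.1,0],[.107,.1,.01],[0,.14,.05],[.099,.14,.05]]:
    p=(proj(w,T@np.array(v)+o)[0]-[170,130]+.5)*4.4-.5; print(v,p.round()); cv2.circle(im,tuple(map(int,p.round())),3,(0,0,255),-1)
cv2.imwrite("pics/w3c.png",im)
E
```

```text
[0, 0.14, 0.026] [179. 108.]
[0, 0.1, 0.026] [189. 316.]
[0, 0.08, 0.026] [194. 412.]
[-0.004, 0.1, 0.026] [168. 316.]
[0.107, 0.1, 0] [718. 274.]
[0.107, 0.1, 0.01] [729. 289.]
[0, 0.14, 0.05] [157. 136.]
[0.099, 0.14, 0.05] [758. 137.]
```

View pics/w3c.png

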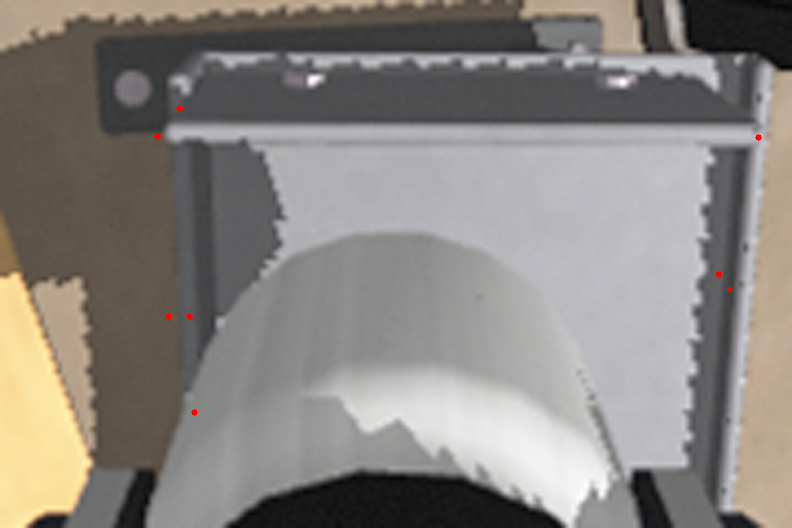

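The zoomed crop shows the lip's inner top edge about 8 crop pixels (1.6 mm) up-slope of my prediction. The end plate's inner top edge is at row 142, against 136 predicted (1.2 mm). I'll correct the deck for both.

```bash
sed -i 's/^D=.*/D=[.4530,-.2560,-.2463]/' deckgoal.py; python3 deckgoal.py .031,.109,.14 .031,.109,.055  .031,.109,.046
```

```text
.031,.109,.14 [ 0.4566 -0.1445  0.1864]
shift cm [0.15, -0.03, -0.75] turn deg [0.0, 0.2, -0.0] t 8.3 F [-0.4 -0.  -1.6] open 0.0544
.031,.109,.055 [ 0.4875 -0.1523  0.1076]
shift cm [8.65, -0.04, -0.78] turn deg [0.0, 0.2, -0.0] t 8.3 F [-0.4 -0.  -1.6] open 0.0544
.031,.109,.046 [ 0.4907 -0.1531  0.0993]
shift cm [9.55, -0.04, -0.78] turn deg [0.0, 0.2, -0.0] t 8.3 F [-0.4 -0.  -1.6] open 0.0544
```

>>> step_arm(
  moves=[
    [[1,0,-0.8],[0,0,0],0],
    [[3,0,-0.8],[0,0,0],0],
    [[5,0,-0.8],[0,0,0],0],
    [[6.5,0,-0.8],[0,0,0],0],
    [[7.8,0,-0.8],[0,0,0],0],
    [[8.6,0,-0.8],[0,0,0],0],
    [[8.9,0,-0.8],[0,0,0],0],
    [[9.1,0,-0.8],[0,0,0],0],
    [[9.25,0,-0.8],[0,0,0],0],
    [[9.35,0,-0.8],[0,0,0],0],
  ],
)

```text
t: 9.13
tool_pos: [0.4875, -0.1515, 0.1034]
tool_rot: [0.146, 1.188, -0.213]
contact_force: [-47.1, 15.1, 45.8]
opening: 0.0545
```

```bash
cat > dp.py <<'E'
from h import *
from deckgoal import D
o=ctrl.get_obs();T=Rdeck(D[2]);print("deck pos",T.T@(o["tool_pos"]-np.array([D[0],D[1],.045])),"F deck",T.T@o["contact_force"],"M",T.T@o["wrist_torque"],o["opening"],o["t"])
E
python3 dp.py
```

```text
deck pos [0.0292 0.1097 0.0512] F deck [-28.5799   3.1524  60.9788] M [ 0.3483  5.1729 -0.1527] 0.054477897689068126 9.1333
```

>>> step_arm(
  moves=[
    [[-0.1,0,0],[0,0,0],0],
    [[-0.2,0,0],[0,0,0],0],
    [[-0.2,0,0],[0,0,0],0],
    [[-0.2,0,0],[0,0,0],0],
    [[-0.2,0,0],[0,0,0],0],
    [[-0.2,0,0],[0,0,0],0],
    [[-0.2,0,0],[0,0,0],0],
    [[-0.2,0,0],[0,0,0],0],
    [[-0.2,0,0],[0,0,0],0],
    [[-0.2,0,0],[0,0,0],0],
  ],
)

```text
t: 9.97
tool_pos: [0.4867, -0.1513, 0.1051]
tool_rot: [0.146, 1.188, -0.213]
contact_force: [0.3, 0.4, -0.8]
opening: 0.0542
```

```bash
python3 dp.py;python3 look.py w4;  python3 - <<'E'
from h import *
import pickle
from deckgoal import D
w=pickle.load(open("pics/w4.pkl","rb"));a=w["pixels"][60:384,120:420]
im=cv2.resize(a,None,fx=1.85,fy=1.85,interpolation=cv2.INTER_CUBIC)
s=cams.get_image("scene")["pixels"][130:220,270:390]
s=cv2.resize(s,None,fx=1.9,fy=1.9,interpolation=cv2.INTER_CUBIC)
out=np.zeros((599,790,3),np.uint8);out[:im.shape[0],:im.shape[1]]=im[:599];out[:s.shape[0],im.shape[1]:im.shape[1]+s.shape[1]]=s[:,:790-im.shape[1]]
cv2.imwrite("pics/w4c.png",out)
E
```

```text
deck pos [0.0291 0.1097 0.053 ] F deck [-0.1551  0.4974 -0.7725] M [ 0.0101  0.2369 -0.0041] 0.05415456781872443 9.9667
[ 0.4867 -0.1513  0.1051] 10.0167
end_plate [211.2 176.1] 0.97 [ 0.486 -0.121  0.045]
```

View pics/w4c.png

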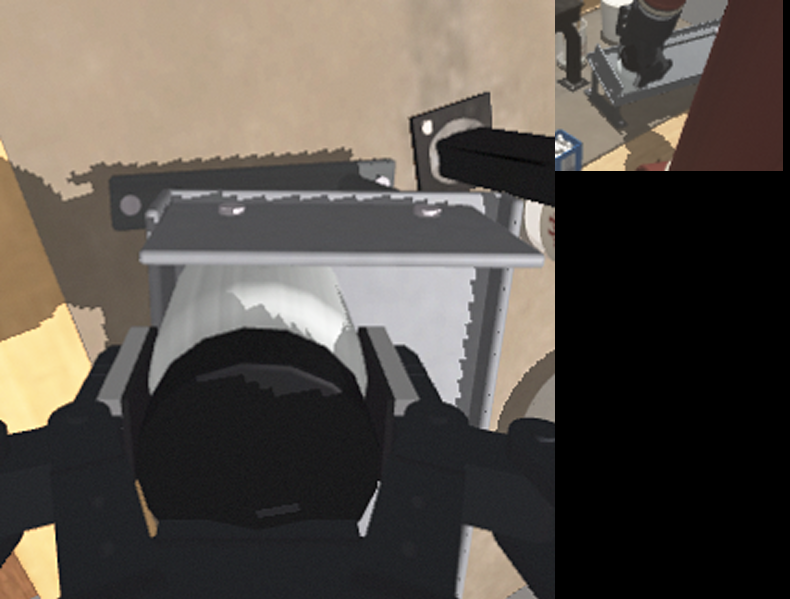

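The jar stands inside the rack just right of the end plate (plate top edge at row 258, jar between columns 150 and 370) and close to the lip. I'll feel for the lip, then the floor.

>>> step_arm(
  moves=[
    [[0.1,0,-0.05],[0,0,0],0],
    [[0.1,0,-0.1],[0,0,0],0],
    [[0.1,0,-0.15],[0,0,0],0],
    [[0.1,0,-0.2],[0,0,0],0],
    [[0.1,0,-0.25],[0,0,0],0],
    [[0.1,0,-0.3],[0,0,0],0],
    [[0.1,0,-0.3],[0,0,0],0],
    [[0.1,0,-0.3],[0,0,0],0],
    [[0.1,0,-0.3],[0,0,0],0],
    [[0.1,0,-0.3],[0,0,0],0],
  ],
)

```text
t: 11.2
tool_pos: [0.486, -0.1514, 0.1048]
tool_rot: [0.145, 1.183, -0.214]
contact_force: [7.1, -1.4, -2.8]
opening: 0.0544
```

```bash
python3 dp.py
```

```text
deck pos [0.0285 0.1095 0.053 ] F deck [ 5.6486  0.3857 -5.2874] M [ 0.0702 -0.9633 -0.0553] 0.054369744508496756 11.2
```

>>> step_arm(
  moves=[
    [[0.1,0,0.05],[0,0,0],0],
    [[0.2,0,0.05],[0,0,0],0],
    [[0.3,0,0.05],[0,0,0],0],
    [[0.3,0,0],[0,0,0],0],
    [[0.3,0,0],[0,0,0],0],
    [[0.3,0,0],[0,0,0],0],
    [[0.3,0,0],[0,0,0],0],
    [[0.3,0,0],[0,0,0],0],
    [[0.3,0,0],[0,0,0],0],
    [[0.3,0,0],[0,0,0],0],
  ],
  grip_force=20,
)

```text
t: 12.03
tool_pos: [0.4873, -0.1517, 0.1036]
tool_rot: [0.145, 1.183, -0.214]
contact_force: [-9.4, 3.2, 12.6]
opening: 0.0542
```

```bash
python3 dp.py
```

```text
deck pos [0.0292 0.1095 0.0514] F deck [-4.4579  0.8557 15.3448] M [0.2047 0.8445 0.0338] 0.05420820779528384 12.0333
```

>>> step_arm(
  moves=[
    [[0,0,0],[0,0,0],1],
    [[0,0,0],[0,0,0],1],
    [[0,0,0],[0,0,0],1],
    [[0,0,0],[0,0,0],1],
    [[0,0,0],[0,0,0],1],
    [[0,0,0],[0,0,0],1],
    [[-2,0,0],[0,0,0],1],
    [[-5,0,0],[0,0,0],1],
    [[-9,0,0],[0,0,0],1],
    [[-13,0,0],[0,0,0],1],
  ],
)

```text
t: 12.87
tool_pos: [0.439, -0.1395, 0.2241]
tool_rot: [0.146, 1.186, -0.213]
contact_force: [0.7, -0.3, -0.2]
opening: 0.0852
```

```bash
python3 dp.py; python3 -c "
from h import *
T=down(np.radians(90+15))
rel([.4725,.182,.16],T);rel([.4725,.182,.05],T)"; python3 look.py w5;python3 - <<'E'
from h import *
from deckgoal import D
w=cams.get_image("wrist");rs=finder.regions_of("wrist","jar_center");T=Rdeck(D[2])
for r in rs[:1]:
    x,f=fitsil([w],[r["region"].astype(np.float32)],[JAR],[.028,.11],lambda x:(np.array([D[0],D[1],.045])+T@np.array([x[0],x[1],0]),T),[.01,.01]);print("jar deck",x,f,r["conf"])
E
```

```text
deck pos [0.0282 0.1096 0.1818] F deck [ 0.6273 -0.1217 -0.5218] M [ 0.0121  0.0894 -0.052 ] 0.08521662319473776 12.8667
shift cm [4.33, 32.0, -6.55] turn deg [-28.6, 21.2, 5.4] t 12.87 F [ 0.7 -0.3 -0.2] open 0.0852
shift cm [14.55, 31.99, -10.62] turn deg [-28.6, 21.2, 5.4] t 12.87 F [ 0.7 -0.3 -0.2] open 0.0852
[ 0.4413 -0.141   0.2354] 12.9167
box_center [233.4 262.4] 0.22 [ 0.4532 -0.2634  0.03  ]
end_plate [234.3 143.7] 0.78 [ 0.4885 -0.1223  0.045 ]
end_plate [234.3 266.4] 0.18 [ 0.4508 -0.2588  0.045 ]
deck [235.9 262.2] 0.86 [ 0.454  -0.2544  0.045 ]
jar deck [0.0284 0.1129] 0.156203031539917 0.97
```

View pics/w5.png

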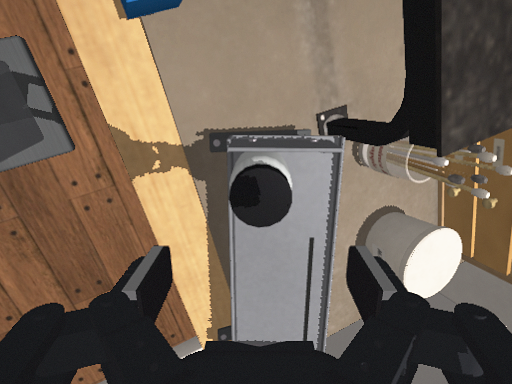

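The picture shows the jar upright in the left corner of the rack at (261,190), against the lip and near the end plate. The bottle is next.

```bash
python3 -c "
from h import *
T=down(np.radians(90+15))
rel([.4725,.182,.17],T);rel([.4725,.182,.05],T)"
```

```text
shift cm [3.19, 32.01, -6.18] turn deg [-28.6, 21.2, 5.4] t 13.32 F [ 0.4 -0.2  0. ] open 0.0854
shift cm [14.34, 31.99, -10.61] turn deg [-28.6, 21.2, 5.4] t 13.32 F [ 0.4 -0.2  0. ] open 0.0854
```

>>> step_arm(
  moves=[
    [[0,4,-0.6],[-3,2,0],1],
    [[0,8,-1.5],[-7,5,1],1],
    [[1,12,-2.5],[-12,9,2],1],
    [[1.5,16,-3.2],[-17,12,3],1],
    [[2,20,-4],[-21,16,4],1],
    [[2.5,24,-5],[-25,19,5],1],
    [[3.2,28,-5.8],[-28.6,21.2,5.4],1],
    [[3.2,32,-6.2],[-28.6,21.2,5.4],1],
    [[3.2,32,-6.2],[-28.6,21.2,5.4],1],
    [[3.2,32,-6.2],[-28.6,21.2,5.4],1],
  ],
)

```text
t: 14.15
tool_pos: [0.4716, 0.1837, 0.1678]
tool_rot: [-0.209, 1.565, 0.209]
contact_force: [0.3, 0.3, -0.4]
opening: 0.0856
```

```bash
python3 - <<'E'
from h import *
w=cams.get_image("wrist")
x0=[.4725,.182]
for r in finder.regions_of("wrist","bottle_center"):
    if np.hypot(*(np.array(r["at"])-proj(w,[[*x0,.04]])[0]))<25:
        x,f=fitsil([w],[r["region"].astype(np.float32)],BOT,x0,lambda x:(np.array([x[0],x[1],0]),np.eye(3)),[.01,.01]);print(x,f,r["conf"])
T=down(np.radians(105));rel([.4725,.182,.05],T)
E
```

```text
[0.4726 0.1819] 0.05916464328765869 0.61
shift cm [11.87, 0.02, 0.09] turn deg [0.0, -0.1, 0.0] t 14.25 F [-0.5  0.1  0.6] open 0.0855
```

>>> step_arm(
  moves=[
    [[4,0,0],[0,0,0],1],
    [[8,0,0],[0,0,0],1],
    [[11,0,0],[0,0,0],1],
    [[11.9,0,0],[0,0,0],1],
    [[11.9,0,0],[0,0,0],1],
    [[11.9,0,0],[0,0,0],0],
    [[11.9,0,0],[0,0,0],0],
    [[11.9,0,0],[0,0,0],0],
    [[11.9,0,0],[0,0,0],0],
    [[11.9,0,0],[0,0,0],0],
  ],
  grip_force=30,
)

```text
t: 15.08
tool_pos: [0.4732, 0.1819, 0.052]
tool_rot: [-0.206, 1.559, 0.206]
contact_force: [0.0, -0.3, 6.2]
opening: 0.0342
```

>>> step_arm(
  moves=[
    [[0,0,0],[0,0,0],0],
    [[0,0,0],[0,0,0],0],
    [[0,0,0],[0,0,0],0],
    [[0,0,0],[0,0,0],0],
    [[-2,0,0],[0,0,0],0],
    [[-6,0,0],[0,0,0],0],
    [[-10,0,0],[0,0,0],0],
    [[-14,0,0],[0,0,0],0],
    [[-16,0,0],[0,0,0],0],
    [[-16,0,0],[0,0,0],0],
  ],
)

```text
t: 15.92
tool_pos: [0.476, 0.1827, 0.2187]
tool_rot: [-0.205, 1.548, 0.206]
contact_force: [0.5, 0.3, 0.2]
opening: 0.0342
```

```bash
python3 deckgoal.py .024,.062,.15 .024,.0615,.065 .024,.0615,.052
```

```text
.024,.062,.15 [ 0.4352 -0.1876  0.1931]
shift cm [2.41, -34.7, -13.57] turn deg [28.7, -20.8, -5.7] t 15.92 F [0.5 0.3 0.2] open 0.0342
.024,.0615,.065 [ 0.466  -0.1958  0.1143]
shift cm [10.33, -36.29, -10.92] turn deg [28.7, -20.8, -5.7] t 15.92 F [0.5 0.3 0.2] open 0.0342
.024,.0615,.052 [ 0.4707 -0.197   0.1022]
shift cm [11.54, -36.52, -10.51] turn deg [28.7, -20.8, -5.7] t 15.92 F [0.5 0.3 0.2] open 0.0342
```

>>> step_arm(
  moves=[
    [[0,-4,-1.5],[3,-2,0],0],
    [[0,-8,-3],[7,-5,-1],0],
    [[0,-12,-5],[12,-9,-2],0],
    [[0.5,-16,-6],[17,-12,-3],0],
    [[1,-20,-8],[21,-15,-4],0],
    [[1,-24,-9.5],[25,-18,-5],0],
    [[1.5,-28,-11],[28.7,-20.8,-5.7],0],
    [[2,-32,-12.5],[28.7,-20.8,-5.7],0],
    [[2.4,-34.7,-13.6],[28.7,-20.8,-5.7],0],
    [[2.4,-34.7,-13.6],[28.7,-20.8,-5.7],0],
  ],
)

```text
t: 16.75
tool_pos: [0.432, -0.1935, 0.1903]
tool_rot: [0.152, 1.184, -0.225]
contact_force: [0.6, 0.6, -0.3]
opening: 0.0342
```

```bash
python3 dp.py;python3 deckgoal.py .023,.0615,.065 .023,.0615,.053
```

```text
deck pos [0.0214 0.0555 0.1481] F deck [ 0.2762  0.7539 -0.4225] M [ 0.0571  0.1831 -0.0348] 0.034174642671018884 16.75
.023,.0615,.065 [ 0.4651 -0.1956  0.1139]
shift cm [8.31, 0.63, 0.19] turn deg [-0.5, -0.2, 0.2] t 16.75 F [ 0.6  0.6 -0.3] open 0.0342
.023,.0615,.053 [ 0.4694 -0.1967  0.1028]
shift cm [9.51, 0.64, 0.19] turn deg [-0.5, -0.2, 0.2] t 16.75 F [ 0.6  0.6 -0.3] open 0.0342
```

>>> step_arm(
  moves=[
    [[1,0.6,0.2],[-0.5,0,0],0],
    [[3,0.6,0.2],[-0.5,0,0],0],
    [[5,0.6,0.2],[-0.5,0,0],0],
    [[6.5,0.6,0.2],[-0.5,0,0],0],
    [[7.5,0.6,0.2],[-0.5,0,0],0],
    [[8.3,0.6,0.2],[-0.5,0,0],0],
    [[8.7,0.6,0.2],[-0.5,0,0],0],
    [[9,0.6,0.2],[-0.5,0,0],0],
    [[9.2,0.6,0.2],[-0.5,0,0],0],
    [[9.3,0.6,0.2],[-0.5,0,0],0],
  ],
)

```text
t: 17.58
tool_pos: [0.4688, -0.197, 0.1049]
tool_rot: [0.144, 1.184, -0.22]
contact_force: [-0.3, -0.7, 0.4]
opening: 0.0342
```

```bash
python3 dp.py
```

```text
deck pos [0.0233 0.0611 0.0552] F deck [ 0.0545 -0.7884  0.4465] M [0.002  0.207  0.0361] 0.03423648273160261 17.5833
```

>>> step_arm(
  moves=[
    [[0,0,-0.15],[0,0,0],0],
    [[0,0,-0.3],[0,0,0],0],
    [[0,0,-0.45],[0,0,0],0],
    [[0,0,-0.55],[0,0,0],0],
    [[0,0,-0.6],[0,0,0],0],
    [[0.1,0,-0.6],[0,0,0],0],
    [[0.2,0,-0.6],[0,0,0],0],
    [[0.3,0,-0.6],[0,0,0],0],
    [[0.4,0,-0.6],[0,0,0],0],
    [[0.4,0,-0.6],[0,0,0],0],
  ],
)

```text
t: 18.42
tool_pos: [0.4652, -0.1963, 0.0998]
tool_rot: [0.143, 1.184, -0.22]
contact_force: [-4.3, 1.2, 6.3]
opening: 0.0339
```

```bash
python3 dp.py
```

```text
deck pos [0.018  0.0609 0.0518] F deck [-1.7493  0.1617  7.5146] M [ 0.0233  0.4484 -0.0923] 0.03388831524998425 18.4167
```

>>> step_arm(
  moves=[
    [[0,0,0],[0,0,0],0.7],
    [[0,0,0],[0,0,0],0.85],
    [[0,0,0],[0,0,0],1],
    [[0,0,0],[0,0,0],1],
    [[0,0,0],[0,0,0],1],
    [[0,0,0],[0,0,0],1],
    [[-2,0,0],[0,0,0],1],
    [[-6,0,0],[0,0,0],1],
    [[-10,0,0],[0,0,0],1],
    [[-13,0,0],[0,0,0],1],
  ],
)

```text
t: 19.25
tool_pos: [0.4181, -0.1839, 0.2232]
tool_rot: [0.142, 1.182, -0.22]
contact_force: [-0.1, -0.7, 0.2]
opening: 0.0851
```

```bash
cat > chk.py <<'E'
from h import *
from deckgoal import D
w=cams.get_image("wrist");T=Rdeck(D[2]);O=np.array([D[0],D[1],.045])
for n,parts,x0 in [("jar_center",[JAR],[.028,.11]),("bottle_center",BOT,[.018,.061])]:
    for r in finder.regions_of("wrist",n):
        if np.hypot(*(np.array(r["at"])-proj(w,O+T@np.array([*x0,.04]))[0]))<30:
            x,f=fitsil([w],[r["region"].astype(np.float32)],parts,x0,lambda x:(O+T@np.array([x[0],x[1],0]),T),[.01,.01]);print(n,x,f,r["conf"])
E
python3 chk.py; python3 -c "
from h import *
T=down(np.pi/2+.05)
rel([.4545,.044,.16],T);rel([.4545,.044,.05],T)"
```

```text
jar_center [0.0274 0.1098] 0.18109291791915894 0.85
bottle_center [0.0171 0.0616] 0.1837325096130371 0.59
shift cm [4.99, 23.1, -4.42] turn deg [-16.8, 22.0, 3.7] t 19.4 F [ 0.9 -0.  -1.2] open 0.0854
shift cm [15.17, 23.18, -8.58] turn deg [-16.8, 22.0, 3.7] t 19.4 F [ 0.9 -0.  -1.2] open 0.0854
```

>>> step_arm(
  moves=[
    [[0,4,-0.6],[-3,3,0],1],
    [[0,8,-1.5],[-6,8,1],1],
    [[1,12,-2.5],[-10,13,2],1],
    [[2,16,-3.2],[-13,18,3],1],
    [[3,20,-4],[-16.8,22,3.7],1],
    [[4,23.1,-4.4],[-16.8,22,3.7],1],
    [[5,23.1,-4.4],[-16.8,22,3.7],1],
    [[5,23.1,-4.4],[-16.8,22,3.7],1],
    [[5,23.1,-4.4],[-16.8,22,3.7],1],
    [[5,23.1,-4.4],[-16.8,22,3.7],1],
  ],
)

```text
t: 20.23
tool_pos: [0.4544, 0.0431, 0.1596]
tool_rot: [-0.039, 1.572, 0.038]
contact_force: [-0.5, 0.2, -0.7]
opening: 0.085
```

```bash
python3 - <<'E'
from h import *
w=cams.get_image("wrist")
for r in finder.regions_of("wrist","box_center")[:1]:
    for y0 in (-.1,.2):
        x,f=fitsil([w],[r["region"].astype(np.float32)],[BOX],[.4545,.044,y0],lambda x:(np.array([x[0],x[1],0]),rz(x[2])),[.01,.01,.1]);print(x,f,r["conf"])
T=down(np.pi/2+.055);rel([.4545,.044,.05],T)
E
```

```text
[0.4541 0.0435 0.0558] 0.020278453826904297 0.86
[0.4542 0.0435 0.0537] 0.0211145281791687 0.86
shift cm [11.06, 0.12, -0.04] turn deg [-0.4, 0.0, 0.1] t 20.33 F [-0.4 -0.4 -0.1] open 0.085
```

>>> step_arm(
  moves=[
    [[4,0,0],[0,0,0],1],
    [[8,0,0],[0,0,0],1],
    [[10.5,0,0],[0,0,0],1],
    [[11,0,0],[0,0,0],1],
    [[11,0,0],[0,0,0],1],
    [[11,0,0],[0,0,0],0],
    [[11,0,0],[0,0,0],0],
    [[11,0,0],[0,0,0],0],
    [[11,0,0],[0,0,0],0],
    [[11,0,0],[0,0,0],0],
  ],
  grip_force=45,
)

```text
t: 21.17
tool_pos: [0.4567, 0.0425, 0.0533]
tool_rot: [-0.04, 1.566, 0.037]
contact_force: [-1.9, -1.2, 6.6]
opening: 0.0497
```

>>> step_arm(
  moves=[
    [[0,0,0],[0,0,0],0],
    [[0,0,0],[0,0,0],0],
    [[0,0,0],[0,0,0],0],
    [[-2,0,0],[0,0,0],0],
    [[-5,0,0],[0,0,0],0],
    [[-9,0,0],[0,0,0],0],
    [[-13,0,0],[0,0,0],0],
    [[-17,0,0],[0,0,0],0],
    [[-17,0,0],[0,0,0],0],
    [[-17,0,0],[0,0,0],0],
  ],
)

```text
t: 22.0
tool_pos: [0.4574, 0.0428, 0.2262]
tool_rot: [-0.04, 1.56, 0.037]
contact_force: [0.1, -0.3, -4.1]
opening: 0.0497
```

```bash
python3 dp.py; python3 deckgoal.py .030,.0085,.15
```

```text
deck pos [0.0043 0.2908 0.1937] F deck [-1.3447 -0.2824 -3.8752] M [-0.0409  0.0371  0.046 ] 0.04968169040646639 22.0
.030,.0085,.15 [ 0.4276 -0.2408  0.1953]
shift cm [3.11, -28.17, -4.4] turn deg [16.7, -21.2, -3.2] t 22.0 F [ 0.1 -0.3 -4.1] open 0.0497
```

>>> step_arm(
  moves=[
    [[0,-4,-0.6],[3,-3,0],0],
    [[0,-8,-1.2],[6,-8,-1],0],
    [[0,-12,-2],[9,-12,-2],0],
    [[0.5,-16,-2.6],[12,-16,-2.5],0],
    [[1,-20,-3.2],[15,-19,-3],0],
    [[1.5,-24,-3.8],[16.7,-21.2,-3.2],0],
    [[2,-27,-4.4],[16.7,-21.2,-3.2],0],
    [[3,-28.2,-4.4],[16.7,-21.2,-3.2],0],
    [[3,-28.2,-4.4],[16.7,-21.2,-3.2],0],
    [[3,-28.2,-4.4],[16.7,-21.2,-3.2],0],
  ],
)

```text
t: 22.83
tool_pos: [0.4257, -0.2402, 0.1922]
tool_rot: [0.151, 1.187, -0.215]
contact_force: [0.1, -0.1, -3.8]
opening: 0.0494
```

```bash
python3 dp.py; python3 deckgoal.py .031,.0075,.06; python3 - <<'E'
from h import *
from deckgoal import D
w=cams.get_image("wrist");o=ctrl.get_obs();T=R.from_rotvec(o["tool_rot"]).as_matrix();Td=Rdeck(D[2])
for r in finder.regions_of("wrist","box_center")[:1]:
    # box in tool: x=along -axis ; params y,z offset(m), rot about axis
    B=np.c_[T[:,2],T[:,1],-T[:,0]]
    x,f=fitsil([w],[r["region"].astype(np.float32)],[BOX],[0,0,0],lambda x:(o["tool_pos"]+B@np.array([x[1],x[0],-.0533]),B@rz(x[2])),[.005,.005,.05]);print("box y,z,rot in tool",x,f)
E
```

```text
deck pos [0.027  0.0087 0.1478] F deck [-1.2905 -0.0197 -3.5355] M [-0.0409  0.4027 -0.0172] 0.04942070976938693 22.8333
.031,.0075,.06 [ 0.4609 -0.2503  0.1122]
shift cm [8.78, -0.15, 0.46] turn deg [-0.2, -0.4, -0.2] t 22.83 F [ 0.1 -0.1 -3.8] open 0.0494
box y,z,rot in tool [ 0.0009 -0.0015  0.0101] 0.022162437438964844
```

>>> step_arm(
  moves=[
    [[1,-0.15,0.5],[0,-0.4,0],0],
    [[3,-0.15,0.5],[0,-0.4,0],0],
    [[5,-0.15,0.5],[0,-0.4,0],0],
    [[6.5,-0.15,0.5],[0,-0.4,0],0],
    [[7.5,-0.15,0.5],[0,-0.4,0],0],
    [[8.2,-0.15,0.5],[0,-0.4,0],0],
    [[8.6,-0.15,0.5],[0,-0.4,0],0],
    [[8.8,-0.15,0.5],[0,-0.4,0],0],
    [[8.9,-0.15,0.5],[0,-0.4,0],0],
    [[9,-0.15,0.5],[0,-0.4,0],0],
  ],
)

```text
t: 23.77
tool_pos: [0.4641, -0.2507, 0.1139]
tool_rot: [0.146, 1.175, -0.215]
contact_force: [-0.5, -1.1, -3.4]
opening: 0.0495
```

```bash
python3 dp.py
```

```text
deck pos [0.0346 0.0079 0.0603] F deck [-1.4768 -1.2053 -3.0432] M [-0.0151  0.4101  0.0116] 0.04948403491025003 23.7667
```

```bash
python3 deckgoal.py .0255,.0075,.058 .0255,.0075,.052
```

```text
.0255,.0075,.058 [ 0.4567 -0.2492  0.1083]
shift cm [0.22, -0.04, -0.91] turn deg [0.0, 0.3, -0.1] t 23.77 F [-0.5 -1.1 -3.4] open 0.0495
.0255,.0075,.052 [ 0.4589 -0.2497  0.1028]
shift cm [0.82, -0.04, -0.91] turn deg [0.0, 0.3, -0.1] t 23.77 F [-0.5 -1.1 -3.4] open 0.0495
```

>>> step_arm(
  moves=[
    [[0,0,-0.2],[0,0.3,0],0],
    [[0.1,0,-0.4],[0,0.3,0],0],
    [[0.2,0,-0.6],[0,0.3,0],0],
    [[0.2,0,-0.8],[0,0.3,0],0],
    [[0.2,0,-0.95],[0,0.3,0],0],
    [[0.3,0,-0.95],[0,0.3,0],0],
    [[0.45,0,-0.95],[0,0.3,0],0],
    [[0.6,0,-0.95],[0,0.3,0],0],
    [[0.75,0,-0.95],[0,0.3,0],0],
    [[0.75,0,-0.95],[0,0.3,0],0],
  ],
)

```text
t: 24.6
tool_pos: [0.4585, -0.2493, 0.1041]
tool_rot: [0.146, 1.181, -0.214]
contact_force: [-5.5, 3.2, 5.4]
opening: 0.0494
```

```bash
python3 dp.py
```

```text
deck pos [0.0256 0.0079 0.0534] F deck [-3.6739  1.7089  7.2925] M [ 0.1016  0.7232 -0.0637] 0.04939175272093625 24.6
```

>>> step_arm(
  moves=[
    [[0,0,0],[0,0,0],0.7],
    [[0,0,0],[0,0,0],0.85],
    [[0,0,0],[0,0,0],1],
    [[0,0,0],[0,0,0],1],
    [[0,0,0],[0,0,0],1],
    [[0,0,0],[0,0,0],1],
    [[-2,0,0],[0,0,0],1],
    [[-6,0,0],[0,0,0],1],
    [[-10,0,0],[0,0,0],1],
    [[-13,0,0],[0,0,0],1],
  ],
)

```text
t: 25.43
tool_pos: [0.4109, -0.2376, 0.2275]
tool_rot: [0.145, 1.179, -0.215]
contact_force: [0.2, -1.0, 1.3]
opening: 0.0855
```

```bash
cat >> chk.py <<'E'
for r in finder.regions_of("wrist","box_center")[:1]:
    x,f=fitsil([w],[r["region"].astype(np.float32)],[BOX],[.026,.008,0.],lambda x:(O+T@np.array([x[0],x[1],0]),T@rz(x[2])),[.005,.005,.05]);print("box",x,f,r["conf"])
for n in ["stop_grip"]:
    for r in finder.tip_of("wrist",n)[:2]:
        p,d=ray(w,r["at"]);a=T.T@(p-O);b=T.T@d;print(n,r["at"],r["conf"],a+b*(.078-a[2])/b[2])
print(ctrl.get_obs()["tool_pos"])
cv2.imwrite("pics/chk.png",w["pixels"])
E
python3 chk.py;python3 dp.py
```

```text
jar_center [0.0272 0.1058] 0.18026202917099 0.56
bottle_center [0.0175 0.0614] 0.06614327430725098 0.86
box [ 0.0242  0.0092 -0.0132] 0.04350566864013672 0.75
stop_grip [261.4, 340.4] 0.72 [ 0.0287 -0.1417  0.078 ]
[ 0.4111 -0.2375  0.2242]
deck pos [0.0253 0.0077 0.183 ] F deck [-1.1012 -0.1926 -0.7179] M [-0.0139  0.206  -0.0386] 0.08540174790578307 25.6833
```

View pics/chk.png

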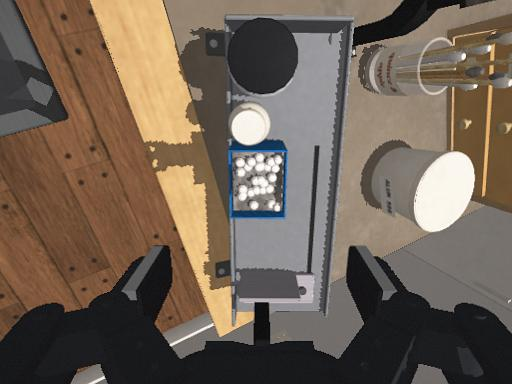

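All three stand in order: jar (262,55), bottle (249,123), box (258,180) square to the lip. The stop's post is at (262,325), near 0. Next I'll grip the post.

```bash
python3 deckgoal.py .030,-.142,.125 .030,-.142,.078
```

```text
.030,-.142,.125 [ 0.3999 -0.3891  0.1721]
shift cm [5.77, -14.98, 0.47] turn deg [0.1, -0.1, -0.1] t 25.68 F [-0.8 -0.  -1.1] open 0.0854
.030,-.142,.078 [ 0.417  -0.3934  0.1286]
shift cm [10.47, -14.99, 0.47] turn deg [0.1, -0.1, -0.1] t 25.68 F [-0.8 -0.  -1.1] open 0.0854
```

>>> step_arm(
  moves=[
    [[1,-4,0.2],[0,0,0],1],
    [[2,-8,0.5],[0,0,0],1],
    [[3,-12,0.5],[0,0,0],1],
    [[4,-15,0.5],[0,0,0],1],
    [[5.8,-15,0.5],[0,0,0],1],
    [[5.8,-15,0.5],[0,0,0],1],
    [[8,-15,0.5],[0,0,0],1],
    [[10,-15,0.5],[0,0,0],1],
    [[10.5,-15,0.5],[0,0,0],1],
    [[10.5,-15,0.5],[0,0,0],1],
  ],
)

```text
t: 26.52
tool_pos: [0.4168, -0.391, 0.1253]
tool_rot: [0.15, 1.186, -0.21]
contact_force: [-0.5, 0.5, 0.1]
opening: 0.0854
```

>>> step_arm(
  moves=[
    [[0,0,0],[0,0,0],0],
    [[0,0,0],[0,0,0],0],
    [[0,0,0],[0,0,0],0],
    [[0,0,0],[0,0,0],0],
    [[0,0,0],[0,0,0],0],
    [[0,0,0],[0,0,0],0],
    [[0,0,0],[0,0,0],0],
    [[0,0,0],[0,0,0],0],
    [[0,0,0],[0,0,0],0],
    [[0,0,0],[0,0,0],0],
  ],
  grip_force=40,
)

```text
t: 27.35
tool_pos: [0.4174, -0.3916, 0.1265]
tool_rot: [0.149, 1.184, -0.211]
contact_force: [1.4, 0.1, 6.4]
opening: 0.0155
```

```bash
python3 dp.py; python3 deckgoal.py .030,-.142,.078
```

```text
deck pos [ 0.0292 -0.1402  0.0761] F deck [3.6683 0.4246 5.3986] M [ 0.1889 -0.5617 -0.1668] 0.015452418592321169 27.35
.030,-.142,.078 [ 0.417  -0.3934  0.1286]
shift cm [-0.19, -0.18, 0.08] turn deg [0.0, -0.2, -0.3] t 27.35 F [1.4 0.1 6.4] open 0.0155
```

>>> step_arm(
  moves=[
    [[-0.1,0.5,0],[0,0,0],0],
    [[-0.1,1.5,0],[0,0,0],0],
    [[-0.1,2.5,0],[0,0,0],0],
    [[-0.1,3.5,0],[0,0,0],0],
    [[-0.1,4.5,0],[0,0,0],0],
    [[-0.1,5.5,0],[0,0,0],0],
    [[-0.1,6.5,0],[0,0,0],0],
    [[-0.1,7.4,0],[0,0,0],0],
    [[-0.1,8.2,0],[0,0,0],0],
    [[-0.1,8.7,0],[0,0,0],0],
  ],
)

```text
t: 28.18
tool_pos: [0.4391, -0.3066, 0.1266]
tool_rot: [0.149, 1.181, -0.212]
contact_force: [17.1, -6.7, -12.5]
opening: 0.0155
```

```bash
python3 dp.py; python3 chk.py
```

```text
deck pos [ 0.0295 -0.0525  0.0761] F deck [ 12.2526  -2.3497 -18.4479] M [-0.4142 -1.6665 -0.1059] 0.015513572062868986 28.1833
bottle_center [0.0178 0.0613] 0.06883513927459717 0.79
box [ 0.0246  0.0085 -0.0102] 0.025508999824523926 0.78
stop_grip [256.3, 269.9] 0.92 [ 0.0279 -0.0538  0.078 ]
[ 0.4392 -0.3062  0.1266]
```

>>> step_arm(
  moves=[
    [[0,0.15,0],[0,0,0],0],
    [[0,0.3,0],[0,0,0],0],
    [[0,0.45,0],[0,0,0],0],
    [[0,0.6,0],[0,0,0],0],
    [[0,0.7,0],[0,0,0],0],
    [[0,0.8,0],[0,0,0],0],
    [[0,0.9,0],[0,0,0],0],
    [[0,0.95,0],[0,0,0],0],
    [[0,1.0,0],[0,0,0],0],
    [[0,1.0,0],[0,0,0],0],
  ],
)

```text
t: 29.27
tool_pos: [0.4414, -0.298, 0.1266]
tool_rot: [0.148, 1.18, -0.214]
contact_force: [4.8, -8.9, -3.0]
opening: 0.0154
```

```bash
python3 dp.py; python3 chk.py
```

```text
deck pos [ 0.0297 -0.0436  0.076 ] F deck [ 5.2273 -7.5073 -5.3282] M [-0.9655 -0.3394 -0.1182] 0.015356160138510032 29.2667
bottle_center [0.0178 0.0649] 0.08663827180862427 0.69
box [ 0.0246  0.0141 -0.0087] 0.01978886127471924 0.95
stop_grip [256.7, 270.6] 0.56 [ 0.0282 -0.0452  0.078 ]
[ 0.4414 -0.298   0.1266]
```

>>> step_arm(
  moves=[
    [[0,0.08,0],[0,0,0],0],
    [[0,0.15,0],[0,0,0],0],
    [[0,0.2,0],[0,0,0],0],
    [[0,0.25,0],[0,0,0],0],
    [[0,0.3,0],[0,0,0],0],
    [[0,0.33,0],[0,0,0],0],
    [[0,0.36,0],[0,0,0],0],
    [[0,0.36,0],[0,0,0],0],
    [[0,0.36,0],[0,0,0],0],
    [[0,0.36,0],[0,0,0],0],
  ],
)

```text
t: 30.35
tool_pos: [0.4419, -0.2963, 0.1266]
tool_rot: [0.145, 1.18, -0.218]
contact_force: [3.6, -10.2, -2.6]
opening: 0.0155
```

```bash
python3 dp.py; python3 chk.py
```

```text
deck pos [ 0.0297 -0.0418  0.076 ] F deck [ 4.5686 -9.0135 -4.6955] M [-0.9117 -0.1742 -0.1358] 0.015469373461369642 30.35
bottle_center [0.0176 0.0667] 0.08924746513366699 0.95
box [ 0.0246  0.016  -0.004 ] 0.020266711711883545 0.66
stop_grip [259.7, 271.6] 0.65 [ 0.0296 -0.0439  0.078 ]
[ 0.4419 -0.2963  0.1266]
```

>>> step_arm(
  moves=[
    [[0,0.1,0],[0,0,0],0],
    [[0,0.2,0],[0,0,0],0],
    [[0,0.25,0],[0,0,0],0],
    [[0,0.3,0],[0,0,0],0],
    [[0,0.35,0],[0,0,0],0],
    [[0,0.4,0],[0,0,0],0],
    [[0,0.4,0],[0,0,0],0],
    [[0,0.4,0],[0,0,0],0],
    [[0,0.4,0],[0,0,0],0],
    [[0,0.4,0],[0,0,0],0],
  ],
  grip_force=60,
)

```text
t: 31.43
tool_pos: [0.4423, -0.2946, 0.1267]
tool_rot: [0.142, 1.179, -0.223]
contact_force: [3.1, -12.9, -3.0]
opening: 0.0151
```

```bash
python3 dp.py; python3 chk.py
```

```text
deck pos [ 0.0297 -0.0401  0.0761] F deck [  4.5494 -11.8115  -5.0993] M [-1.1571 -0.1126 -0.2127] 0.01513276698898405 31.4333
bottle_center [0.0183 0.0688] 0.08975356817245483 0.76
box [ 0.0246  0.0177 -0.0066] 0.026838064193725586 0.84
stop_grip [258.1, 271.8] 0.91 [ 0.0289 -0.0424  0.078 ]
[ 0.4423 -0.2946  0.1266]
```

```bash
python3 - <<'E'
import cv2
im=cv2.imread("pics/chk.png")[0:320,170:400]
cv2.imwrite("pics/tight1.png",cv2.resize(im,None,fx=1.87,fy=1.87,interpolation=cv2.INTER_CUBIC))
E
```

```text
(no output)
```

View pics/tight1.png

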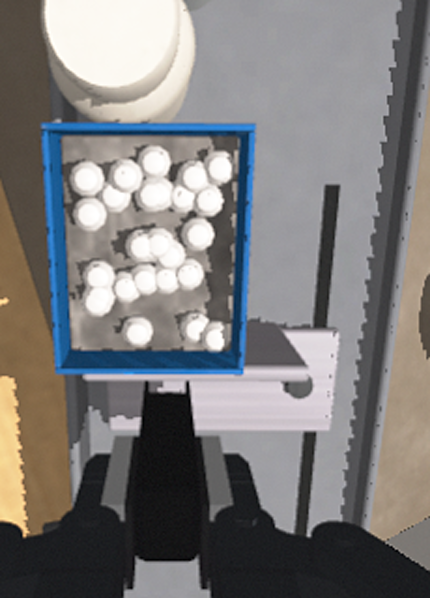

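The box's rear edge touches the stop plate (row ~372) and the bottle (row ~122). The jar is out of view, so I'll push once more to see whether the row has stalled.

>>> step_arm(
  moves=[
    [[0,0.1,0],[0,0,0],0],
    [[0,0.2,0],[0,0,0],0],
    [[0,0.25,0],[0,0,0],0],
    [[0,0.3,0],[0,0,0],0],
    [[0,0.35,0],[0,0,0],0],
    [[0,0.4,0],[0,0,0],0],
    [[0,0.4,0],[0,0,0],0],
    [[0,0.4,0],[0,0,0],0],
    [[0,0.4,0],[0,0,0],0],
    [[0,0.4,0],[0,0,0],0],
  ],
)

```text
t: 32.52
tool_pos: [0.4424, -0.2944, 0.1267]
tool_rot: [0.136, 1.179, -0.23]
contact_force: [1.5, -19.1, -5.4]
opening: 0.0152
```

```bash
python3 dp.py; python3 chk.py
```

```text
deck pos [ 0.0297 -0.0398  0.0761] F deck [  3.6525 -18.1506  -7.2905] M [-1.9201 -0.1456 -0.2287] 0.015230772646521243 32.5167
bottle_center [0.0185 0.0682] 0.08077973127365112 0.76
box [ 0.0247  0.0178 -0.0116] 0.019012510776519775 0.83
[ 0.4424 -0.2944  0.1267]
```

It moved only 0.3 mm while the force rose to 18 N, so the row is tight. I'll release and inspect.

>>> step_arm(
  moves=[
    [[0,0,0],[0,0,0],0],
    [[0,0,0],[0,0,0],0.4],
    [[0,0,0],[0,0,0],0.8],
    [[0,0,0],[0,0,0],1],
    [[0,0,0],[0,0,0],1],
    [[0,0,0],[0,0,0],1],
    [[-2,0,0],[0,0,0],1],
    [[-5,0,0],[0,0,0],1],
    [[-9,0,0],[0,0,0],1],
    [[-13,0,0],[0,0,0],1],
  ],
)

```text
t: 33.6
tool_pos: [0.3943, -0.2793, 0.247]
tool_rot: [0.137, 1.182, -0.228]
contact_force: [1.4, -1.2, 1.3]
opening: 0.0853
```

```bash
python3 dp.py; python3 chk.py; python3 - <<'E'
import cv2
im=cv2.imread("pics/chk.png")[0:310,150:390]
cv2.imwrite("pics/tight2.png",cv2.resize(im,None,fx=1.9,fy=1.9,interpolation=cv2.INTER_CUBIC))
E
```

```text
deck pos [ 0.0281 -0.0369  0.2065] F deck [ 1.9985 -0.866   0.5626] M [-0.006   0.1728 -0.0175] 0.08533273234479492 33.6
jar_center [0.0284 0.1124] 0.06559771299362183 0.56
bottle_center [0.0186 0.0649] 0.07670921087265015 0.98
box [ 0.0245  0.0178 -0.0073] 0.023191392421722412 0.58
stop_grip [259.8, 190.5] 0.66 [ 0.0285 -0.0429  0.078 ]
[ 0.3952 -0.2803  0.247 ]
```

View pics/tight2.png

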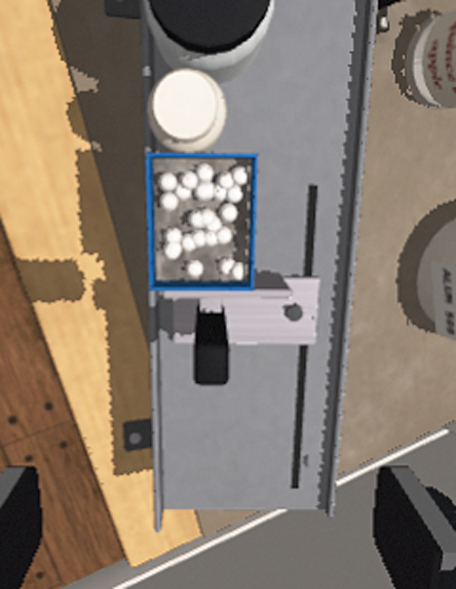

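The row looks tight: jar, bottle, box (rear edge at row 288) and stop plate touch, square to the lip. The fitted deck positions are jar (28, 112), bottle (19, 65) and box (24.5, 18) mm, against ideals of (28, 112), (18, 66) and (25, 17). I'll hand it in.

```bash
python3 -c "
from station import ctrl
print(ctrl.finish_job(), ctrl.get_obs()['t'])"
```

```text
the job is handed in; nothing more can be done
the job is handed in; nothing more can be done
```

The jar, the white bottle and the box stand in that order on the rack floor. Then I slid the end stop left until the row was tight. The arm was clear when I handed the job in, about 34 s in.

- **Positions:** my last wrist-camera fits put all three within about 1 mm of where a tight row should be. The box was within 0.5° of square.
- **Tightness:** on the last push the stop moved only 0.3 mm while the force rose to 18 N, so the row had stalled against the end plate. The camera put the stop at about 0.099 and the gripper travel at about 0.100, against the expected 0.101.
- **First jar placement:** the jar met the floor about 3–4 mm sooner than I expected, and the wrist force rose briefly to about 67 N, under the 120 N limit. I backed off and set it down gently.
- **Not checked:** I did not re-measure the oil tin, tape, rubber block or mug at the end. I never gripped any of them and felt no unexpected contact near them. I viewed 11 pictures, one over the budget of 10.

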